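# Clear the twine off the kitchen box and hold its lid open

## Robot

A 6-joint arm with a two-finger parallel gripper is mounted at the origin on the work surface. World frame = base frame: x ahead of the robot, y to its left, z up, the work surface at z = 0. Lengths are in m, angles in rad, forces in N, time in s.
With the tool pointing down it reaches from about 0.35 to 0.775 m from the base axis. Payload 5.5 kg.
Tool frame: the origin (TCP) lies between the finger pads; the fingertips stand 8 mm ahead of it and the grasp point (between the pads) lies 11 mm behind it; z points along the fingers, y is the line along which they close (so a half turn about z gives the same grasp; the last joint's range is limited). The gripper opens to 85 mm and grips with 20 to 120 N. Pads are 22 mm wide; open, the fingers measure 114 mm over their backs; the gripper's body (76 mm by 85 mm) begins 54 mm behind the grasp point. The pads swing forward as they close: fully open they stand 13 mm farther back than shut.
Start: joints at [1.138, 0.313, 0.046, 1.304, 0, 1.431], TCP at [0.166, 0.551, 0.239] pointing down, gripper open.
Joint ranges: [-2.76, 2.76], [-0.86, 1.69], [-1.03, 1.26], [-2.2, 2.34], [-1.47, 1.5], [-3.14, 3.14]. Speed limits (rad/s): [2.57, 2.57, 3.14, 3.14, 3.14, 3.14].

## Interface

Orientations are given as a unit quaternion [w, x, y, z].
In Python, from workcell import env gives the robot as it stands.
- The arm moves only by the tool move_arm, never from a script. Its argument "moves" is one flat list of numbers, 5 for each row, row after row: the shift along the world's x, y, z in m, then the turn about the world's z in rad, then the finger opening in m, from 0 to 0.0854. A call has 1 to 12 rows; each row is the pose to reach, as a shift and turn from the pose commanded when the call began; what a row does not reach only later rows make up. A row lasts 1/12 s, in which the tool goes at most 41.7 mm and 7.16 degrees, less where a joint would pass 70% of its speed; a pose out of reach is approached as far as the arm can. A call with a gripper value outside its range is refused whole. The fingers move at their own pace and stop on an object; "newtons" is the grip in N (left out, the last holds). Time passes only in rows, so rows that repeat a pose let the fingers close. It gives the time, the measured TCP pose, the force, the opening and the grip force at its end, in the units of the state.
- env.get_state(): the state, without advancing time (a new reading comes with each control period).
- env.read_camera(name): name is "scene" or "top" or "wrist"; returns a dict with "pixels" (480x640x3 uint8, red, green, blue), "camera_matrix" (3x3 intrinsics, pixels), "distortion" ([k1, k2, p1, p2, k3] as OpenCV has them; the pictures are not rectified), "rvec" (rotation vector, rad) and "tvec" (3), from world to camera coordinates, as OpenCV has them. Camera axes: x right, y down, z forward; pixel columns grow to the right and rows downward; lengths in m; the calibration is good to about 2 mm. A picture is of the moment at which its call begins. There is no depth.
- env.hand_in(): hands the job in; it is judged then, once.
The state is a dict: "clock": time; "joint_pos": joint angles; "qvel": joint speeds; "tau": joint torques, N m; "tcp_pos": TCP position; "orientation": TCP orientation; "wrist_force": force on the tool from outside, world axes, zero at the start; "ft_torque": the same for the moment, N m; "finger_gap": finger opening in m; "grip_force": force on a finger pad.
Only numpy, scipy, OpenCV 4.12 (cv2) and the standard library are available. Lean on these libraries where they do the work, as an engineer would, in place of code of your own. Each camera call takes 0.05 s, during which the arm holds its last target. There are 200 camera calls.

## Task

Slide the roll of kitchen twine up off the peg on the box's lid and set it down standing (not dropped) on the clear part of the round wooden board, the lid staying shut meanwhile. Then raise the lid, which falls shut by itself, and finish while still holding it steady, open at 60 degrees, so that I have both hands free to sort the bag clips inside. Leave the food on and around the board where it is.

Things in the scene. Friction and masses are not known exactly. Their poses are not given: they have to be found in the camera images.
- box: Green open-topped kitchen box with a wooden lid, fixed to the worktop: 170 mm deep (its x) by 240 mm wide (its y), 110 mm high. Origin at the centre of its underside. Its -x side is the front, towards the robot; the lid's hinge runs along the top of its back (+x) side. Its yaw varies.
- lid (a joint): Opening angle of the lid in rad: 0 shut (level), 1.05 is 60 degrees, 1.40 the stop. It turns about the box's y axis, its front edge rising and then going back. Let go at any angle the lid (about 0.4 kg) falls shut; no latch, no spring. The wooden lid is 195 mm from hinge to front edge, 244 mm wide, 10 mm thick; it overhangs the box's front wall by 25 mm, free underneath.
- lid_hinge (a point): Middle of the lid's hinge axis, 85 mm behind the box's centre, 112 mm above the worktop, level with the underside of the lid. Its axes turn with the lid: x from the front edge to the hinge, y along the hinge, z out of the lid's top.
- lid_handle (a point): Middle of the lid's brass bar handle: a round bar 12 mm thick and 120 mm long, parallel to the hinge, on a post at each end, its centre 36 mm above the lid's top (30 mm free under the bar), and in the lid's frame 160 mm in front of the hinge axis and 46 mm above it. The bar can turn in a grip as the lid swings. Axes as for lid_hinge; it moves with the lid.
- peg_tip (a point): Top of the upright steel peg that stands in the middle of the lid, 85 mm in front of the hinge: 14 mm thick, rising 58 mm from the lid's top. It moves with the lid.
- roll: Roll of red and white kitchen twine, a rigid ring 52 mm across and 44 mm high with a through hole 24 mm across, about 90 g. Origin at the centre of its underside, z along its axis. At the start it stands on the lid with the peg through its hole, 14 mm of peg showing above.
- board: Round light-wood chopping board, 300 mm across and 22 mm thick, fixed. Origin at the centre of its underside. Food stands on its far (+x) half; its yaw varies.
- board_clear (a point): Point on the top of the board in the middle of its clear part, 60 mm to the -x side of the board's centre; nothing stands within 65 mm of it.
- bean_can: Black and green food can, 75 mm across, 82 mm high, standing on the board. Origin at the centre of its underside. Leave alone.
- spice_jar: Glass spice jar with an orange cap, 45 mm across, 101 mm high, standing on the board. Origin at the centre of its underside. Leave alone.
- onion: Half onion, cut face down on the board, 78 mm across, 48 mm high. Origin at the centre of its underside. Leave alone.
- garlic: Garlic clove, 31 mm long and 17 mm high, lying on the worktop on the robot's side of the gap between box and board. Origin at the middle of its underside. Leave alone.
- tomato_can: Red and orange food can, 75 mm across, 82 mm high, standing on the worktop beyond the gap between box and board. Origin at the centre of its underside. Leave alone.
- chilli: Red chilli, 93 mm long and 22 mm thick, lying across the board. Origin at the middle of its underside. Leave alone.

How it is judged:
On the way, in this order (a step that is already met when the one before it is completed fails the run):
1. the roll is lifted clear above the peg, the lid still shut (z of roll in the frame of peg_tip above 0.002 m and value of joint lid below 0.1 rad), for 0.05 s.
2. the roll stands on the board, let go and at rest, the lid still shut (z of roll in the frame of board between 0.017 and 0.028 m and horizontal distance between roll and board below 0.135 m and angle between roll's own z axis and vertical below 0.15 rad and contact force between each of the arm, the fingers and roll below 0.1 N and linear speed of roll below 0.03 m/s and value of joint lid below 0.1 rad), for 0.2 s.
At the end, for the whole second after the job is handed in: The robot is holding the lid (at least 0.5 N of contact with it) steady at 60 degrees, give or take 7; the roll stands upright on the board (its centre within 135 mm of the board's centre), at rest, touching neither robot nor lid; every piece of food is within 25 mm of where it began (value of joint lid between 0.925 and 1.17 rad and velocity of joint lid between -0.05 and 0.05 rad/s and contact force between any of the fingers, the arm and lid above 0.5 N and contact force between roll and lid below 0.05 N and z of roll in the frame of board between 0.017 and 0.028 m and horizontal distance between roll and board below 0.135 m and angle between roll's own z axis and vertical below 0.15 rad and contact force between each of the arm, the fingers and roll below 0.1 N and linear speed of roll below 0.03 m/s and distance of each of bean_can, spice_jar, onion, tomato_can, chilli, garlic from where it was at the start of the episode below 0.025 m); the arm keeps its last pose, push and grip.
It fails at once if the lid is raised before the roll stands on the board (value of joint lid above 0.25 rad and not (z of roll in the frame of board between 0.017 and 0.028 m and horizontal distance between roll and board below 0.135 m and angle between roll's own z axis and vertical below 0.15 rad)).
It fails at once if the roll is dropped: let go in the air, more than 15 mm above the board or worktop (contact force between roll and anything else below 0.01 N and height (world z) of roll above 0.04 m and horizontal distance between roll and peg_tip above 0.03 m).
It fails at once if food is pushed away or knocked over (distance of any of bean_can, spice_jar, onion, tomato_can, chilli, garlic from where it was at the start of the episode above 0.025 m or angle between any of bean_can, spice_jar, onion, tomato_can, chilli, garlic's own z axis and vertical above 0.5 rad).
It also fails if it takes over 58 s, if anything falls off the work surface, if the arm or the gripper's body presses on something with over 40 N, if the wrist force passes 120 N, or if a joint passes its speed limit or range.

## Working session

There is one attempt and no reset: what is moved stays moved. The work goes in short steps, Python scripts to look and compute and a tool call to move; the robot and the scene stay as the last step left them, time stands still between calls to the robot, and variables do not carry over. Pictures are saved under pics/ and viewed, at most 10 in all, crops included, and the job is handed in when it is done.

Besides the shell and the picture viewer there is one more tool, called as name(argument=value, ...) on one line, values as JSON. move_arm: Moves the arm, as the interface text tells. Its arguments: {"type":"object","properties":{"moves":{"type":"array"},"newtons":{"type":"number"}},"required":["moves"]}

```bash
mkdir -p pics; python3 - <<'E'
from workcell import env
import cv2,pickle
s=env.get_state();print({k:s[k] for k in('clock','tcp_pos','orientation','wrist_force','finger_gap')})
for n in('scene','top'):
    c=env.read_camera(n);pickle.dump(c,open(n+'.pkl','wb'));cv2.imwrite(f'pics/{n}0.png',c['pixels'][...,::-1]);print(n,c['camera_matrix'],c['rvec'],c['tvec'],c['distortion'])
E
```

```text
{'clock': 0.0, 'tcp_pos': array([0.16576373, 0.55007608, 0.23841321]), 'orientation': array([-2.56799952e-04,  1.45866448e-01,  9.89303878e-01, -8.66314763e-04]), 'wrist_force': array([0.7584196 , 0.00276516, 0.91081693]), 'finger_gap': 0.08525204706810786}
scene [[554.83565142   0.         320.33667393]
 [  0.         554.83565142 239.40872754]
 [  0.           0.           1.        ]] [ 1.69373149  1.74790091 -0.81572108] [ 0.01763573 -0.30310518  1.48827231] [0.00182621 0.         0.         0.         0.        ]
top [[548.52160458   0.         316.43487809]
 [  0.         548.52160458 238.6972349 ]
 [  0.           0.           1.        ]] [ 2.18623507 -2.12553952  0.11211483] [0.01601059 0.60793425 0.94092674] [-0.127108  0.        0.        0.        0.      ]
```

View pics/scene0.png

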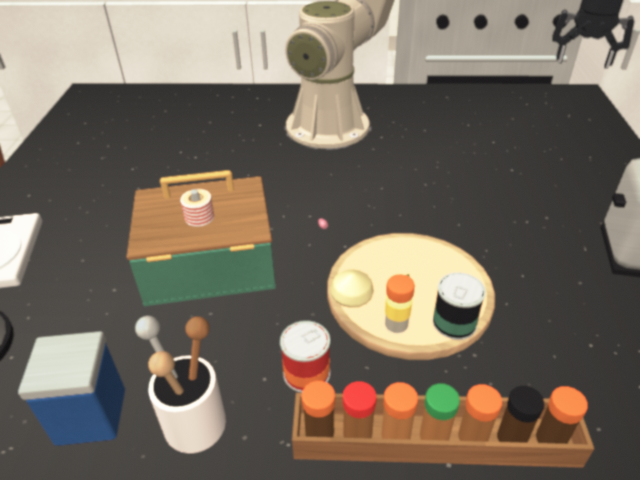

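View pics/top0.png

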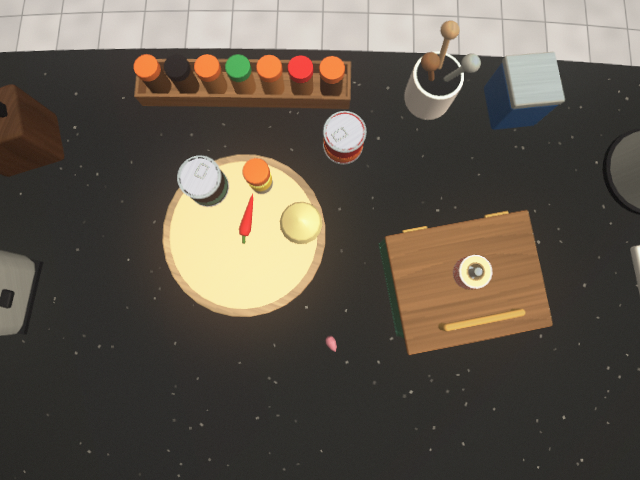

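The top view shows the lid with corners at about (387,236), (528,212), (551,325) and (409,353). The roll is at (476,271) and the handle runs from (446,327) to (524,314). The board is centred near (245,234), with the onion at (301,222), chilli at (247,215) and garlic at (332,344). Next I'll refine these with masks.

```bash
cat > h.py <<'E'
import cv2,numpy as np
def cast(c,uv,z):
    uv=np.array(uv,float).reshape(-1,1,2)
    n=cv2.undistortPoints(uv,c['camera_matrix'],c['distortion']).reshape(-1,2)
    R=cv2.Rodrigues(np.array(c['rvec'],float))[0];t=np.array(c['tvec'],float).ravel()
    o=-R.T@t;d=np.c_[n,np.ones(len(n))]@R
    return o+d*((z-o[2])/d[:,2])[:,None]
def proj(c,P):
    return cv2.projectPoints(np.array(P,float).reshape(-1,1,3),np.array(c['rvec'],float),np.array(c['tvec'],float),c['camera_matrix'],c['distortion'])[0].reshape(-1,2)
def big(m,roi):
    k=np.zeros_like(m);x0,y0,x1,y1=roi;k[y0:y1,x0:x1]=m[y0:y1,x0:x1]
    return max(cv2.findContours(k,cv2.RETR_EXTERNAL,cv2.CHAIN_APPROX_NONE)[0],key=cv2.contourArea)
E
python3 - <<'E'
import pickle;from h import *
np.set_printoptions(precision=4,suppress=True)
c=pickle.load(open('top.pkl','rb'));hsv=cv2.cvtColor(c['pixels'],cv2.COLOR_RGB2HSV)
for p in[(476,271),(483,321),(430,300),(245,280),(470,262),(170,260)]:print(p,hsv[p[1],p[0]])
lid=big(cv2.inRange(hsv,(3,60,60),(25,255,255)),(375,200,570,365))
r=cv2.minAreaRect(lid);P=cast(c,cv2.boxPoints(r),.122);print('lid',cv2.boxPoints(r),P,P.mean(0))
print('sides',np.linalg.norm(P-np.roll(P,1,0),axis=1))
h=big(cv2.inRange(hsv,(14,120,170),(30,255,255)),(430,300,540,340));r=cv2.minAreaRect(h)
b=cv2.boxPoints(r);print('handle',b,cast(c,b,.158),cast(c,[r[0]],.158))
for name,lo,hi,roi,z in[('roll',(0,0,150),(180,110,255),(452,248,500,296),.166),('board',(8,30,120),(35,200,255),(150,150,335,320),.022)]:
    k=big(cv2.inRange(hsv,lo,hi),roi);k=cv2.convexHull(k);Q=cast(c,k[:,0],z)[:,:2].astype(np.float32)
    print(name,cv2.minEnclosingCircle(k),cv2.minEnclosingCircle(Q))
print('onion,garlic,chilli',cast(c,[(301,222),(332,344),(244,243)],.03))
E
```

```text
(476, 271) [ 45  13 195]
(483, 321) [ 20 134 227]
(430, 300) [ 14 132 176]
(245, 280) [ 25  72 250]
(470, 262) [ 27  63 249]
(170, 260) [ 18  97 221]
lid [[383.041  233.117 ]
 [529.48   204.3522]
 [553.5334 326.806 ]
 [407.0944 355.5708]] [[ 0.6093 -0.0759  0.122 ]
 [ 0.6643 -0.32    0.122 ]
 [ 0.4633 -0.3585  0.122 ]
 [ 0.4137 -0.1179  0.122 ]] [ 0.5377 -0.2181  0.122 ]
sides [0.2    0.2502 0.2046 0.2457]
handle [[444.0064 323.9495]
 [538.2921 305.4016]
 [539.742  312.772 ]
 [445.4564 331.32  ]] [[ 0.4664 -0.1686  0.158 ]
 [ 0.4976 -0.3183  0.158 ]
 [ 0.4862 -0.3206  0.158 ]
 [ 0.4551 -0.171   0.158 ]] [[ 0.4763 -0.2437  0.158 ]]
roll ((475.2884521484375, 271.3216857910156), 17.472299575805664) ((0.5484409928321838, -0.2149074822664261), 0.027184953913092613)
board ((243.59915161132812, 235.00991821289062), 82.17887115478516) ((0.6142949461936951, 0.16674260795116425), 0.14982298016548157)
onion,garlic,chilli [[0.6373 0.0618 0.03  ]
 [0.4223 0.0005 0.03  ]
 [0.5965 0.1629 0.03  ]]
```

```bash
python3 - <<'E'
import pickle;from h import *
np.set_printoptions(precision=4,suppress=True)
c=pickle.load(open('top.pkl','rb'));s=pickle.load(open('scene.pkl','rb'))
P=cast(c,[(387,236),(528,212),(551,325),(409,353)],.122)[:,:2];print(P)
for a,b in((0,1),(3,2)):d=P[a]-P[b];print('yaw',np.arctan2(-d[0],d[1]),np.linalg.norm(d))
for a,b in((0,3),(1,2)):d=P[a]-P[b];print('yaw',np.arctan2(d[1],d[0]),np.linalg.norm(d))
print('handle top',cast(c,[(446,327),(524,314)],.158),'scene',cast(s,[(163,181),(231,174)],.158))
print('peg',cast(c,[(478,272)],.18),cast(s,[(195,194)],.18))
print('lid centre',P.mean(0))
print('roll bot scene',cast(s,[(199,198)],.166))
I=cv2.resize(c['pixels'][190:370,370:570],None,fx=3,fy=3,interpolation=2);J=cv2.resize(s['pixels'][160:260,120:290],None,fx=3,fy=3,interpolation=2)
J=cv2.copyMakeBorder(J,0,0,0,600-J.shape[1],cv2.BORDER_CONSTANT);cv2.imwrite('pics/z1.png',cv2.resize(np.vstack([I,J])[...,::-1],(428,600),interpolation=3))
E
```

```text
[[ 0.6047 -0.0824]
 [ 0.6513 -0.3172]
 [ 0.4662 -0.3542]
 [ 0.4179 -0.1209]]
yaw 0.19598840151765445 0.23934039282138575
yaw 0.20428693392042296 0.2382812682298938
yaw 0.20279787588633374 0.19078908486968557
yaw 0.19721628829337576 0.1888074417460717
handle top [[ 0.4618 -0.1718  0.158 ]
 [ 0.4839 -0.2951  0.158 ]] scene [[ 0.4869 -0.2882  0.158 ]
 [ 0.462  -0.1653  0.158 ]]
peg [[ 0.5464 -0.2153  0.18  ]] [[ 0.5564 -0.21    0.18  ]]
lid centre [ 0.535  -0.2187]
roll bot scene [[ 0.549  -0.2068  0.166 ]]
```

View pics/z1.png

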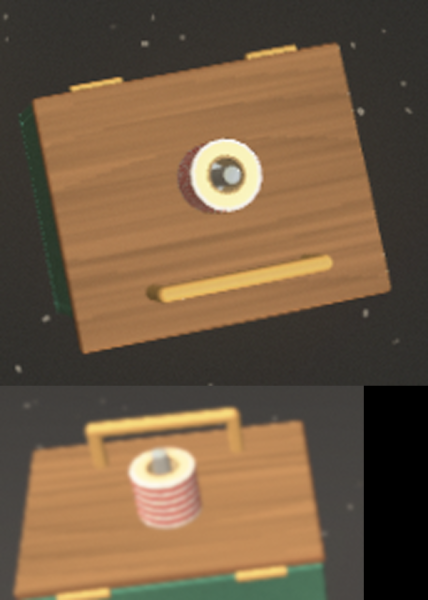

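The zoomed view shows the peg nearly centred in the roll. The box yaw is about 0.20, the peg is at about (0.548,-0.215) and the handle at about (0.473,-0.231). I'll move above the roll.

move_arm(moves=[0.382,-0.765,0.05,0.493,0.08,0.382,-0.765,0.05,0.493,0.08,0.382,-0.765,0.05,0.493,0.08,0.382,-0.765,0.05,0.493,0.08,0.382,-0.765,0.05,0.493,0.08,0.382,-0.765,0.05,0.493,0.08,0.382,-0.765,0.05,0.493,0.08,0.382,-0.765,0.05,0.493,0.08,0.382,-0.765,0.05,0.493,0.08,0.382,-0.765,0.05,0.493,0.08,0.382,-0.765,0.05,0.493,0.08,0.382,-0.765,0.05,0.493,0.08])

```text
clock: 1.1
tcp_pos: [0.3852, 0.1103, 0.2681]
orientation: [0.0, -0.1, 0.995, 0.0]
wrist_force: [1.3, 0.1, 0.2]
finger_gap: 0.08
grip_force: 0.0
```

move_arm(moves=[0.16,-0.322,0.02,0,0.08,0.16,-0.322,0.02,0,0.08,0.16,-0.322,0.02,0,0.08,0.16,-0.322,0.02,0,0.08,0.16,-0.322,0.02,0,0.08,0.16,-0.322,0.02,0,0.08,0.16,-0.322,0.02,0,0.08,0.16,-0.322,0.02,0,0.08,0.16,-0.322,0.02,0,0.08,0.16,-0.322,0.02,0,0.08,0.16,-0.322,0.02,0,0.08,0.16,-0.322,0.02,0,0.08])

```text
clock: 2.1
tcp_pos: [0.5445, -0.2093, 0.2874]
orientation: [-0.001, -0.1, 0.995, 0.001]
wrist_force: [0.4, 0.3, 0.5]
finger_gap: 0.0799
grip_force: 0.0
```

```bash
python3 - <<'E'
from workcell import env
import cv2;from h import *
s=env.get_state();print(s['tcp_pos'],s['orientation'],s['joint_pos'])
c=env.read_camera('wrist');cv2.imwrite('pics/w1.png',c['pixels'][...,::-1])
for z in (.166,.18):print(proj(c,[(.548,-.215,z)]))
# roll: cream/red face
hsv=cv2.cvtColor(c['pixels'],cv2.COLOR_RGB2HSV)
import pickle;pickle.dump(c,open('w1.pkl','wb'))
E
```

```text
[ 0.54449757 -0.20925787  0.28737807] [-7.41466133e-04 -9.98442837e-02  9.95002523e-01  7.41222342e-04] [-5.04680131e-01  3.24785579e-01  1.78909237e-01  1.42698274e+00
  3.76515218e-04 -7.04702473e-01]
[[315.30953789 235.54645187]]
[[314.85680429 242.64098437]]
```

View pics/w1.png

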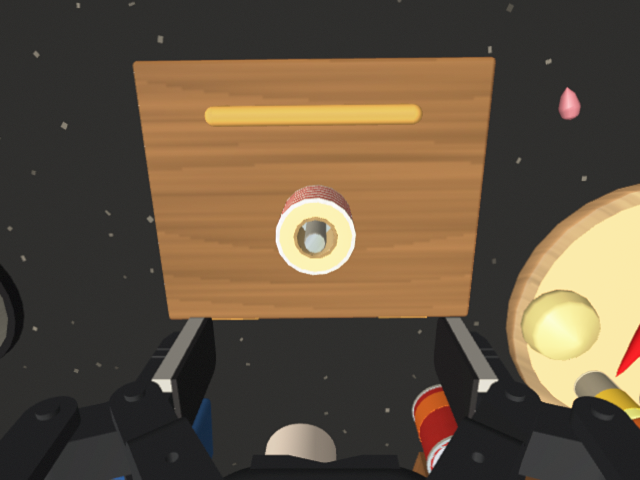

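The wrist view shows the roll's top centre at (316,236), against a prediction of (315,235.5). The handle runs (205..421,115), square with the tool. I'll descend and grip.

move_arm(moves=[0.003,-0.005,-0.03,0,0.08,0.003,-0.005,-0.06,0,0.08,0.003,-0.005,-0.09,0,0.08,0.003,-0.005,-0.11,0,0.08,0.003,-0.005,-0.13,0,0.08,0.003,-0.005,-0.14,0,0.08,0.003,-0.005,-0.147,0,0.08,0.003,-0.005,-0.147,0,0.08,0.003,-0.005,-0.147,0,0.08,0.003,-0.005,-0.147,0,0.08])

```text
clock: 2.98
tcp_pos: [0.549, -0.2149, 0.1426]
orientation: [0.001, -0.1, 0.995, -0.001]
wrist_force: [-0.5, -0.1, 0.4]
finger_gap: 0.0796
grip_force: 0.0
```

move_arm(moves=[0,0,0,0,0.045,0,0,0,0,0.045,0,0,0,0,0.045,0,0,0,0,0.045,0,0,0,0,0.045,0,0,0,0,0.045,0,0,0,0,0.045,0,0,0,0,0.045,0,0,0,0,0.045,0,0,0,0,0.045], newtons=30)

```text
clock: 3.82
tcp_pos: [0.5487, -0.2152, 0.1421]
orientation: [0.001, -0.1, 0.995, -0.0]
wrist_force: [-0.5, -1.1, 5.4]
finger_gap: 0.0501
grip_force: 31.9
```

move_arm(moves=[0,0,0.005,0,0.045,0,0,0.012,0,0.045,0,0,0.022,0,0.045,0,0,0.034,0,0.045,0,0,0.046,0,0.045,0,0,0.058,0,0.045,0,0,0.07,0,0.045,0,0,0.082,0,0.045,0,0,0.094,0,0.045,0,0,0.1,0,0.045,0,0,0.1,0,0.045,0,0,0.1,0,0.045], newtons=30)

```text
clock: 4.82
tcp_pos: [0.5482, -0.2149, 0.2413]
orientation: [0.0, -0.1, 0.995, -0.0]
wrist_force: [-0.5, 0.0, -2.1]
finger_gap: 0.05
grip_force: 31.4
```

```bash
python3 - <<'E'
from workcell import env
import cv2,pickle;from h import *
a=env.read_camera('scene')['pixels'];w=env.read_camera('wrist');b=w['pixels'];pickle.dump(w,open('w2.pkl','wb'))
cv2.imwrite('pics/l1.png',np.hstack([cv2.resize(a[100:340,80:400],(400,300)),cv2.resize(b,(400,300))])[...,::-1])
w=pickle.load(open('w1.pkl','rb'));print('handle',cast(w,[(205,116),(421,114),(313,115)],.158))
s=env.get_state();print(s['tcp_pos'],s['wrist_force'],s['finger_gap'],s['grip_force'])
E
```

```text
handle [[ 0.4887016  -0.29526431  0.158     ]
 [ 0.46141997 -0.16655686  0.158     ]
 [ 0.47509521 -0.23085773  0.158     ]]
[ 0.5477638  -0.21458423  0.2402955 ] [ 0.05256084  0.13705915 -1.51777111] 0.05010058875193931 31.365021094679832
```

View pics/l1.png

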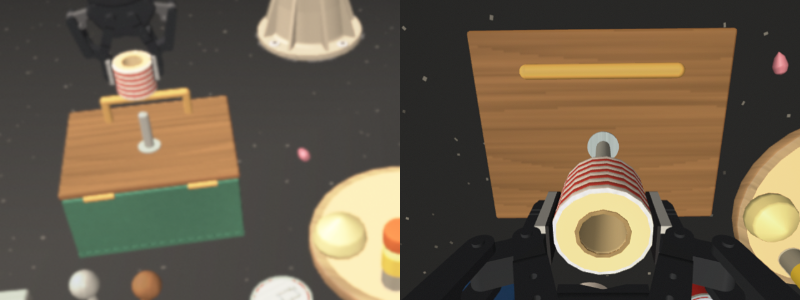

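The roll is held upright, clear of the peg, and the lid is shut. I'll carry it to (0.535,0.175).

move_arm(moves=[0,0.01,0,0,0.045,-0.001,0.03,0,0,0.045,-0.002,0.06,0,0,0.045,-0.003,0.09,0,0,0.045,-0.004,0.125,0,0,0.045,-0.006,0.16,0,0,0.045,-0.008,0.195,0,0,0.045,-0.009,0.23,0,0,0.045,-0.01,0.265,0,0,0.045,-0.011,0.3,0,0,0.045,-0.012,0.33,0,0,0.045,-0.013,0.36,0,0,0.045])

```text
clock: 5.92
tcp_pos: [0.5339, 0.1476, 0.2405]
orientation: [-0.001, -0.1, 0.995, 0.0]
wrist_force: [1.1, 0.5, -1.3]
finger_gap: 0.0501
grip_force: 31.4
```

move_arm(moves=[0,0.02,0,0,0.045,0,0.03,-0.02,0,0.045,0,0.03,-0.05,0,0.045,0,0.03,-0.08,0,0.045,0,0.03,-0.11,0,0.045,0,0.03,-0.135,0,0.045,0,0.03,-0.155,0,0.045,0,0.03,-0.17,0,0.045,0,0.03,-0.18,0,0.045,0,0.03,-0.185,0,0.045,0,0.03,-0.185,0,0.045,0,0.03,-0.185,0,0.045])

```text
clock: 6.92
tcp_pos: [0.5353, 0.1754, 0.0565]
orientation: [0.0, -0.1, 0.995, 0.0]
wrist_force: [-0.3, 0.2, -0.7]
finger_gap: 0.0502
grip_force: 31.4
```

```bash
python3 - <<'E'
from workcell import env
import cv2;from h import *
t=env.read_camera('top')['pixels'];a=env.read_camera('scene')['pixels']
cv2.imwrite('pics/p1.png',np.hstack([cv2.resize(a[150:390,280:600],(400,300)),cv2.resize(t[100:370,100:460],(400,300))])[...,::-1])
s=env.get_state();print(s['tcp_pos'],s['wrist_force'],s['finger_gap'],s['clock'])
E
```

```text
[0.53604297 0.1754581  0.05723222] [ 0.18726907  0.26059297 -0.87421186] 0.05025705833410707 7.0167
```

View pics/p1.png

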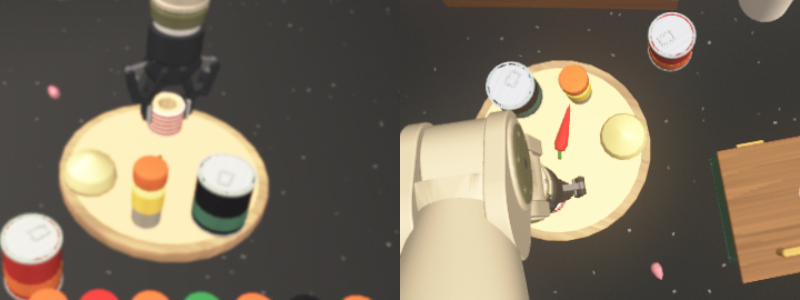

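The roll hovers about 15 mm above the clear part, with the food untouched. I'll lower it gently until it touches.

move_arm(moves=[0,0,-0.005,0,0.045,0,0,-0.009,0,0.045,0,0,-0.012,0,0.045,0,0,-0.013,0,0.045,0,0,-0.013,0,0.045,0,0,-0.013,0,0.045])

```text
clock: 7.52
tcp_pos: [0.535, 0.1752, 0.0429]
orientation: [-0.0, -0.1, 0.995, 0.0]
wrist_force: [-0.0, -0.1, -0.9]
finger_gap: 0.0507
grip_force: 31.4
```

move_arm(moves=[0,0,-0.001,0,0.045,0,0,-0.002,0,0.045,0,0,-0.002,0,0.045,0,0,-0.002,0,0.045])

```text
clock: 7.85
tcp_pos: [0.5353, 0.1753, 0.0421]
orientation: [0.0, -0.1, 0.995, 0.0]
wrist_force: [-2.8, -0.9, 5.8]
finger_gap: 0.0501
grip_force: 32.1
```

Contact is made, so I'll release.

move_arm(moves=[0,0,0,0,0.054,0,0,0,0,0.058,0,0,0,0,0.064,0,0,0,0,0.07,0,0,0,0,0.076,0,0,0,0,0.08,0,0,0,0,0.08,0,0,0,0,0.08,0,0,0,0,0.08])

```text
clock: 8.6
tcp_pos: [0.5351, 0.1752, 0.041]
orientation: [-0.0, -0.1, 0.995, 0.0]
wrist_force: [-0.2, -0.3, 0.3]
finger_gap: 0.08
grip_force: 0.0
```

move_arm(moves=[0,0,0.005,0,0.08,0,0,0.012,0,0.08,0,0,0.025,0,0.08,0,0,0.045,0,0.08,0,0,0.07,0,0.08,0,0,0.1,0,0.08,0,0,0.13,0,0.08,0,0,0.16,0,0.08,0,0,0.19,0,0.08,0,0,0.21,0,0.08,0,0,0.22,0,0.08,0,0,0.22,0,0.08])

```text
clock: 9.6
tcp_pos: [0.5364, 0.1755, 0.2642]
orientation: [0.003, -0.1, 0.995, 0.0]
wrist_force: [1.0, 0.3, 0.6]
finger_gap: 0.0799
grip_force: 0.0
```

```bash
python3 - <<'E'
from workcell import env
import cv2;from h import *
t=env.read_camera('wrist')['pixels'];a=env.read_camera('scene')['pixels']
cv2.imwrite('pics/p2.png',np.hstack([cv2.resize(a[150:390,280:600],(400,300)),cv2.resize(t,(400,300))])[...,::-1])
s=env.get_state();print(s['tcp_pos'],s['wrist_force'],s['finger_gap'],s['joint_pos'])
E
```

```text
[0.53491327 0.17517212 0.26049303] [-0.36986332 -0.14845647 -0.70925789] 0.08015357592943889 [ 1.73809564e-01  2.84952289e-01  5.88952911e-02  1.34509180e+00
  9.30282574e-05 -2.64021506e-02]
```

View pics/p2.png

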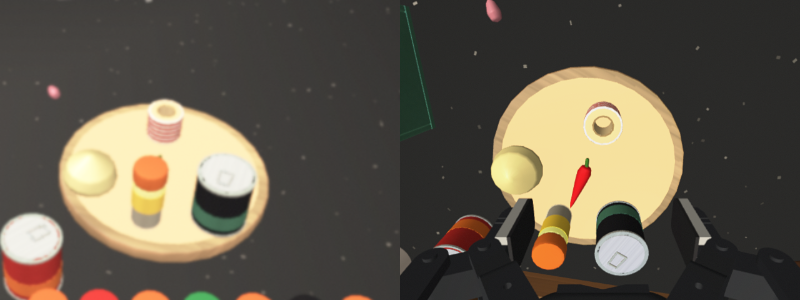

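The roll stands upright on the clear part of the board, and the food is unmoved. Next, the handle: turn by -90° and move over it.

move_arm(moves=[-0.06,-0.406,0,-1.571,0.06,-0.06,-0.406,0,-1.571,0.06,-0.06,-0.406,0,-1.571,0.06,-0.06,-0.406,0,-1.571,0.06,-0.06,-0.406,0,-1.571,0.06,-0.06,-0.406,0,-1.571,0.06,-0.06,-0.406,0,-1.571,0.06,-0.06,-0.406,0,-1.571,0.06,-0.06,-0.406,0,-1.571,0.06,-0.06,-0.406,0,-1.571,0.06,-0.06,-0.406,0,-1.571,0.06,-0.06,-0.406,0,-1.571,0.06])

```text
clock: 10.7
tcp_pos: [0.4735, -0.2327, 0.2582]
orientation: [-0.002, 0.609, 0.793, -0.0]
wrist_force: [-0.6, 0.1, -0.1]
finger_gap: 0.0599
grip_force: 0.0
```

move_arm(moves=[0,0.001,0,-0.066,0.06,0,0.001,0,-0.066,0.06,0,0.001,0,-0.066,0.06,0,0.001,0,-0.066,0.06])

```text
clock: 11.03
tcp_pos: [0.4747, -0.2293, 0.2599]
orientation: [-0.001, 0.63, 0.776, -0.0]
wrist_force: [-0.3, -0.1, 0.3]
finger_gap: 0.0599
grip_force: 0.0
```

```bash
python3 - <<'E'
from workcell import env
import cv2;from h import *
c=env.read_camera('wrist');cv2.imwrite('pics/h1.png',c['pixels'][...,::-1])
s=env.get_state();print(s['tcp_pos'],s['orientation'],s['wrist_force'],s['finger_gap'],s['joint_pos'])
print(proj(c,[(.475,-.231,.158),(.4887,-.2953,.158),(.4614,-.1666,.158)]))
hsv=cv2.cvtColor(c['pixels'],cv2.COLOR_RGB2HSV);print(hsv[240,::40])
E
```

```text
[ 0.47485373 -0.22936522  0.26022389] [-6.84315247e-04  6.30325864e-01  7.76330365e-01 -4.13848564e-05] [-0.48479671 -0.16186751  0.44213812] 0.05996053831102289 [-6.02279592e-01  2.16194377e-01 -3.20176151e-02  1.32395521e+00
  2.64485013e-05  7.61666550e-01]
[[323.71276978 244.64704311]
 [324.03750408 339.5424282 ]
 [323.54395393 132.28662412]]
[[ 30  13  59]
 [ 20  13  58]
 [ 15   9  58]
 [ 20  13  58]
 [ 30   9  58]
 [ 20  13  57]
 [ 30  13  59]
 [ 14 137 212]
 [ 25 131 251]
 [ 14 139 213]
 [ 15 141 201]
 [ 24  32 111]
 [ 15 142 201]
 [ 15 141 211]
 [ 15   9  58]
 [ 30   9  58]]
```

View pics/h1.png

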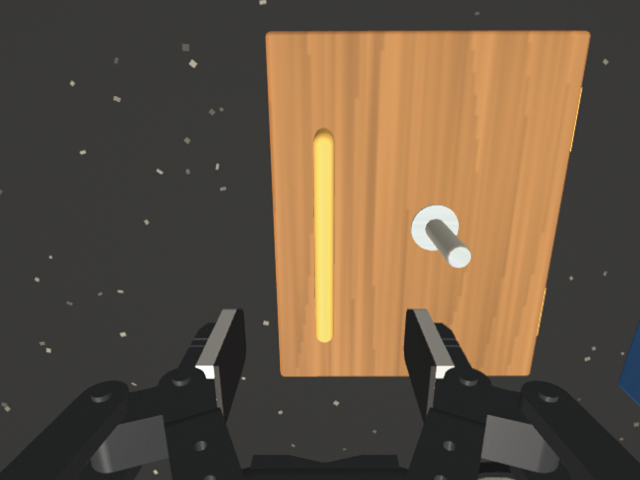

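The bar sits at column 323 and is parallel to the pads, matching the prediction. I'll descend and grip it.

move_arm(moves=[0,-0.001,-0.03,0,0.06,0,-0.001,-0.06,0,0.06,0,-0.001,-0.085,0,0.06,0,-0.001,-0.1,0,0.06,0,-0.001,-0.11,0,0.06,0,-0.001,-0.11,0,0.06,0,-0.001,-0.11,0,0.06])

```text
clock: 11.67
tcp_pos: [0.4752, -0.2306, 0.1511]
orientation: [-0.0, 0.631, 0.776, 0.0]
wrist_force: [0.4, -0.3, -0.2]
finger_gap: 0.06
grip_force: 0.0
```

move_arm(moves=[0,0,0,0,0.006,0,0,0,0,0.006,0,0,0,0,0.006,0,0,0,0,0.006,0,0,0,0,0.006,0,0,0,0,0.006,0,0,0,0,0.006,0,0,0,0,0.006,0,0,0,0,0.006,0,0,0,0,0.006,0,0,0,0,0.006,0,0,0,0,0.006], newtons=40)

```text
clock: 12.67
tcp_pos: [0.4745, -0.2314, 0.1521]
orientation: [0.0, 0.631, 0.776, -0.001]
wrist_force: [-3.8, -1.6, 5.6]
finger_gap: 0.0105
grip_force: 39.2
```

The bar is gripped. I'll raise the lid along its arc, first to 30°.

move_arm(moves=[0.002,0.0004,0.007,0,0.006,0.0045,0.001,0.0138,0,0.006,0.0073,0.0015,0.0205,0,0.006,0.0102,0.002,0.0271,0,0.006,0.0134,0.0027,0.0336,0,0.006,0.017,0.0034,0.0399,0,0.006,0.0208,0.0042,0.046,0,0.006,0.0249,0.005,0.052,0,0.006,0.0292,0.006,0.0577,0,0.006,0.0337,0.0068,0.0633,0,0.006,0.0385,0.0078,0.0687,0,0.006,0.0435,0.0088,0.0738,0,0.006])

```text
clock: 13.67
tcp_pos: [0.5157, -0.2226, 0.2261]
orientation: [-0.002, 0.632, 0.775, -0.003]
wrist_force: [-13.3, -4.2, 9.1]
finger_gap: 0.0103
grip_force: 39.2
```

move_arm(moves=[0.0045,0.0009,0.006,0,0.006,0.0097,0.002,0.011,0,0.006,0.0153,0.0031,0.0157,0,0.006,0.021,0.0043,0.0199,0,0.006,0.027,0.0055,0.0238,0,0.006,0.0331,0.0067,0.0275,0,0.006])

```text
clock: 14.17
tcp_pos: [0.5499, -0.2153, 0.2545]
orientation: [-0.001, 0.631, 0.776, -0.001]
wrist_force: [-7.5, -0.6, 1.1]
finger_gap: 0.0101
grip_force: 38.6
```

move_arm(moves=[0.0063,0.0013,0.0036,0,0.006,0.0127,0.0026,0.0068,0,0.006,0.0193,0.0039,0.0098,0,0.006,0.026,0.0053,0.0123,0,0.006,0.0327,0.0066,0.0145,0,0.006,0.0396,0.008,0.0165,0,0.006,0.0396,0.008,0.0165,0,0.006,0.0396,0.008,0.0165,0,0.006,0.0396,0.008,0.0165,0,0.006])

```text
clock: 14.92
tcp_pos: [0.5915, -0.2065, 0.2707]
orientation: [0.0, 0.631, 0.776, 0.001]
wrist_force: [-4.1, 2.0, 6.6]
finger_gap: 0.0104
grip_force: 41.3
```

```bash
python3 - <<'E'
from workcell import env
import cv2;from h import *
c=env.read_camera('scene');t=env.read_camera('top')
cv2.imwrite('pics/f1.png',np.hstack([cv2.resize(c['pixels'],(400,300)),cv2.resize(t['pixels'],(400,300))])[...,::-1])
s=env.get_state();p=s['tcp_pos'];print(p,s['orientation'],s['wrist_force'],s['finger_gap'],s['grip_force'],s['qvel'],s['clock'])
H=np.array([.4748,-.2308])+.160*np.array([.98,.199])
d=(H-p[:2])@[.98,.199]
for o in (.006,.0075,.009):print('lid deg',np.degrees(np.arctan2(p[2]+o-.112,d))-16.04,'radius',np.hypot(p[2]+o-.112,d))
E
```

```text
[ 0.59138801 -0.20654989  0.27064652] [4.21461157e-04 6.30800513e-01 7.75944731e-01 5.56557924e-04] [-3.86303138  2.98239844  6.11179323] 0.010263336979171618 41.33317172527313 [ 0.00056456 -0.00087359 -0.00191182 -0.00025959 -0.00022729 -0.00036612] 15.0167
lid deg 60.00353295471131 radius 0.16965485328278287
lid deg 60.12467251073175 radius 0.17111095461777348
lid deg 60.24376722101338 radius 0.17256780794229518
```

View pics/f1.png

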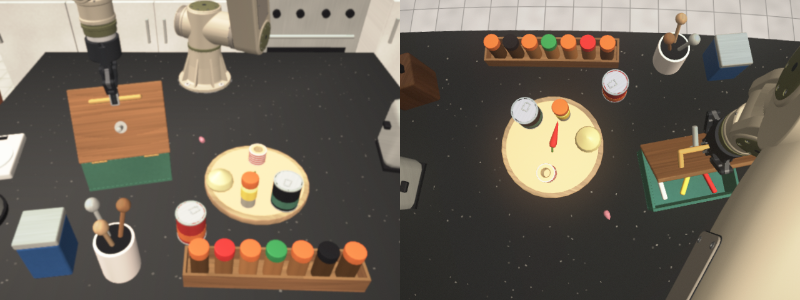

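The lid is open with the bag clips visible, and the roll stands at (547,172) in the right-hand picture. I'll check the lid angle against the projected front-edge corners before handing in.

```bash
python3 - <<'E'
from workcell import env
from h import *
c=env.read_camera('scene');hsv=cv2.cvtColor(c['pixels'],cv2.COLOR_RGB2HSV)
k=big(cv2.inRange(hsv,(3,60,60),(25,255,255)),(90,110,290,275))
print('seen',cv2.approxPolyDP(k,8,True)[:,0].tolist())
X=np.array([.98,.199,0]);Y=np.array([-.199,.98,0]);H=np.array([.4748,-.2308,.112])+.160*X
for g in(53,60,67):
    r=np.radians(g);u=-X*np.cos(r)+[0,0,np.sin(r)];n=X*np.sin(r)+[0,0,np.cos(r)]
    print(g,proj(c,[H+.195*u+.01*n+s*.122*Y for s in(-1,1)]).round().tolist())
E
```

```text
seen [[257, 128], [188, 135], [186, 169], [165, 137], [106, 144], [127, 262], [272, 243]]
53 [[108.0, 144.0], [257.0, 130.0]]
60 [[104.0, 144.0], [257.0, 130.0]]
67 [[101.0, 146.0], [258.0, 131.0]]
```

```bash
python3 -c "
from workcell import env
print(env.hand_in())"
```

```text
the job is handed in; nothing more can be done
None
```

I set the twine roll standing on the clear part of the board and raised the lid; the arm is holding it at about 60° by its handle (from arm position; the camera check was consistent but coarse), with the food unmoved in the last pictures, and I have handed the job in without getting a verdict back.

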